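# Free a sagging gate bolt and hold the gate ajar

### The job

Take the red upright handle of the barrel bolt on the little sample gate and draw the bolt back, towards the hinges, until you feel its dropped nose catch on the keeper's bent-up lip; do not wrench it. Then lift the bolt and pull it over the lip, clear of the keeper, and with the same handle pull the sprung gate open towards its front until it stands ajar at about 25 degrees. Finish there, still gripping the handle and holding the gate ajar with the bolt drawn, and leave the tools lying about where they are.

Things in the scene. Friction and masses are not known exactly. Their poses are not given: they have to be found in the camera images.
- stand: Wooden sample-gate stand, fixed to the bench; plywood board 130 (x) x 330 (y) x 18 mm with two posts, 157 mm high, origin under the board's centre. Its -x side is the front (bolt, keeper and hinges are on it); +y points along the closed gate towards its hinges, away from the keeper. The shut gate stands 30 to 155 mm above the bench, 22 mm thick, its middle plane at stand x = 0, from stand y = -105 to +115 mm. Nothing on the stand but the bolt handle is higher than 158 mm.
- bolt: Steel barrel bolt that slides on the front of the gate. Origin on the rod's axis below the handle (120 mm above the bench when the bolt hangs down), 33 mm in front of the gate's middle plane; axes as the gate's (+y along the gate towards the hinges, +z up). Rod 10 mm thick; at its keeper end a nose block 18 (x) x 12 (y) x 25 (z) mm, centred at bolt y = -96 mm, reaches 18 mm below the axis. About 0.14 kg.
- bolt_handle (a point): Grasp point on the bolt's red plastic handle, an upright round peg 16 mm in diameter; the point is on the peg's axis, 75 mm above the rod's axis (195 mm above the bench when the bolt hangs down), 21 mm below the peg's top. It is free all round from 37 mm below this point up. The peg may turn between the fingers.
- bolt_draw (a joint): How far the bolt is drawn (m) along the gate's +y: 0 fully shot, 0.060 fully back. It starts somewhere between 0 and 0.010. Hanging down, the nose catches on the keeper's lip at 0.020; from 0.037 on the nose is past the lip and clear of the keeper. Slides with less than 1 N.
- bolt_lift (a joint): How far the bolt is lifted (m) in its worn guides: 0 hanging down by its weight (as at the start), 0.022 at most. The nose passes over the lip above 0.0115. It falls back when let go.
- keeper_lip: The bent-up sill lip at the gate-side mouth of the open-topped steel keeper on the post: a steel plate 37 (x) x 5 (y) x 16.5 (z) mm, origin under its centre, axes as the stand's; its top is 113.5 mm above the bench. The keeper's front wall keeps the gate from opening while the nose is inside.
- gate (a joint): Gate opening angle (rad): 0 shut (as at the start), grows as the free edge swings out to the stand's front (-x), that is clockwise seen from above, to 1.2. A closing spring of 0.24 N m when shut, rising 0.3 N m per rad, pulls it shut whenever it is let go.
- gate_hinge (a point): Point on the gate's upright hinge axis, at stand x = 0, y = +120 mm, 120 mm above the bench. Its axes turn with the gate. The bolt's axis passes 33 mm in front of it; the handle is 165 mm from it along the gate when the bolt is fully shot, less by as much as the bolt is drawn.
- screwdriver: Bystander: screwdriver with green handle, 201 x 27 x 25 mm, origin under its centre.
- butt_hinge: Bystander: small brass butt hinge, 64 x 51 x 7 mm, origin under its centre.
- masking_tape: Bystander: roll of masking tape lying flat, 105 mm across, 25 mm high, origin under its centre.

How it is judged (in metres and radians):
On the way, in this order (a step that is already met when the one before it is completed fails the run):
1. the hanging bolt is drawn until its nose catches on the keeper's lip (more than 1.5 N on the lip, lifted less than 6 mm) (contact force between bolt and keeper_lip above 1.5 N and value of joint bolt_lift below 0.006 m and value of joint bolt_draw above 0.016 m).
2. the bolt is lifted over the lip and drawn clear of the keeper (drawn more than 40 mm) (value of joint bolt_draw above 0.04 m), for 0.1 s.
3. the gate is pulled ajar by the bolt's handle (more than 17 degrees) (value of joint gate above 0.3 rad and contact force between the fingers and bolt above 1 N), for 0.1 s.
At the end, for the whole second after the job is handed in: The gate is held still (under 0.08 rad/s) at 0.30 to 0.58 rad (17 to 33 degrees), the bolt is still drawn more than 37 mm, the fingers still press on the bolt with more than 1 N, and no bystander has moved 30 mm (all of step 3 and value of joint gate below 0.58 rad and velocity of joint gate between -0.08 and 0.08 rad/s and value of joint bolt_draw above 0.037 m and distance of each of screwdriver, butt_hinge, masking_tape from where it was at the start of the episode below 0.03 m); the arm keeps its last pose, push and grip.
It fails at once if the bolt is wrenched against the keeper's lip (over 50 N) (contact force between bolt and keeper_lip above 50 N).
It fails at once if a bystander is moved 30 mm or more (distance of any of screwdriver, butt_hinge, masking_tape from where it was at the start of the episode above 0.03 m).
It also fails if it takes over 40 s, if anything falls off the work surface, if the arm or the gripper's body presses on something with over 40 N, if the wrist force passes 120 N, or if a joint passes its speed limit or range.

### The arm

A 6-joint arm with a two-finger parallel gripper is mounted at the origin on the work surface; the furniture and walls round the work are solid. World frame = base frame: x ahead of the robot, y to its left, z up, the work surface at z = 0. Lengths are in mm, angles in rad, forces in N, time in s.
With the tool pointing down it reaches from about 275 to 1000 mm from the base axis. Payload 8.4 kg.
Tool frame: the origin (TCP) lies midway between the tips of the shut fingers; the grasp point (between the pads) lies 19 mm behind it; z points along the fingers, y is the line along which they close (so a half turn about z gives the same grasp; the last joint's range is limited). The gripper opens to 85 mm and grips with 20 to 120 N. Pads are 22 mm wide; open, the fingers measure 114 mm over their backs; the gripper's body (76 mm by 85 mm) begins 54 mm behind the grasp point. The pads swing forward as they close: fully open they stand 13 mm farther back than shut.
Start: joints at [1.101, 0.353, 1.633, -0, 1.155, -0.002], TCP at [281.826, 557.855, 231.281] pointing down, gripper open.
Joint ranges: [-2.63, 2.63], [-0.92, 2.1], [0.06, 2.66], [-1.3, 4.44], [0, 2.69], [-3.02, 3.02]. Speed limits (rad/s): [2.22, 2.22, 2.79, 3.14, 3.14, 3.14].

### API

Orientations are given as [roll, pitch, yaw] about the fixed x, y, z axes, in that order (R = Rz(yaw) Ry(pitch) Rx(roll)).
In Python, from rig import telemetry, optics, r gives the robot as it stands.
- The arm moves only by the tool play_rows, never from a script. Its arguments are lists of equal length, an entry for each row: "dp": the shift along the tool's x, y, z in units of 40 mm (1.0 is 40 mm), a list of three; "rot": the turn, a rotation vector about the tool's x, y, z in units of 6 degrees (1.0 is 6 degrees), a list of three. In form: {"dp": [[tx, ty, tz], ...], "rot": [[ax, ay, az], ...]}. A call has 1 to 5 rows; each row is the pose to reach, as a shift and turn from the pose commanded when the call began, along the tool's axes at that moment; what a row does not reach only later rows make up. A row lasts 1/12 s, in which the tool goes at most 41.7 mm and 7.16 degrees, less where a joint would pass 70% of its speed; a pose out of reach is approached as far as the arm can. A call with a gripper value outside its range is refused whole. "fingers" is the opening, from 0 (shut) to 1 (fully open), set as the call begins (left out, the last holds). The fingers move at their own pace and stop on an object; "grip_force" is the grip in N (left out, the last holds). Time passes only in rows, so rows that repeat a pose let the fingers close. It gives the time, the measured TCP pose, the force, the opening and the grip force at its end, in the units of the state.
- telemetry.sense(): the state, without advancing time (a new reading comes with each control period).
- optics.grab_frame(name): name is "side" or "top" or "wrist"; returns a dict with "color" (384x512x3 uint8, red, green, blue), "mtx" (3x3 intrinsics, pixels), "R" (3x3) and "t" (3): a world point X has camera coordinates R X + t; the wrist camera has in their place "mount" (4x4, takes a point from camera to tool coordinates, whose origin is the TCP and whose axes are the flange's). Camera axes: x right, y down, z forward; pixel columns grow to the right and rows downward; lengths in mm; the calibration is good to about 2 mm. A picture is of the moment at which its call begins: read the wrist's pose just before it. There is no depth.
- r.sign_off(): hands the job in; it is judged then, once.
The state is a dict: "clock": time; "qpos": joint angles; "qvel": joint speeds; "joint_efforts": joint torques, N m; "eef_pos": TCP position; "tcp_rot": TCP orientation; "contact_force": force on the tool from outside, world axes, zero at the start; "wrist_torque": the same for the moment, N m; "opening": opening from 0.0 (shut) to 1.0 (fully open); "grasp_force": force on a finger pad.
Only numpy, scipy, OpenCV 4.12 (cv2) and the standard library are available. Lean on these libraries where they do the work, as an engineer would, in place of code of your own. Each camera call takes 0.05 s, during which the arm holds its last target. There are 200 camera calls.

## Working session

There is one attempt and no reset: what is moved stays moved. The work goes in short steps, Python scripts to look and compute and a tool call to move; the robot and the scene stay as the last step left them, time stands still between calls to the robot, and variables do not carry over. Pictures are saved under pics/ and viewed, at most 10 in all, crops included, and the job is handed in when it is done.

Besides the shell and the picture viewer there is one more tool, called after "Request:" as a command line: name --argument value ..., lists and objects as JSON in quotes. play_rows: Moves the arm, as the interface text tells. Its arguments: {"type":"object","properties":{"dp":{"type":"array"},"rot":{"type":"array"},"fingers":{"type":"number"},"grip_force":{"type":"number"}},"required":["dp","rot"]}

```bash
mkdir -p pics; python3 - <<'E'
from rig import telemetry, optics, r
import cv2,numpy as np
s=telemetry.sense();print(s)
for n in("side","top"):
    f=optics.grab_frame(n);cv2.imwrite(f"pics/{n}0.png",f["color"][:,:,::-1]);np.savez(f"{n}0.npz",**f)
    print(n,f["mtx"].tolist(),f["R"].tolist(),f["t"].tolist())
E
```

```text
{'clock': 0.0, 'qpos': array([ 1.10060109e+00,  3.53661513e-01,  1.63415650e+00, -1.79036997e-05,
        1.15519458e+00, -2.41306846e-03]), 'qvel': array([ 0.00099992,  0.00081704,  0.00015925, -0.00155685, -0.00038186,
       -0.00036596]), 'joint_efforts': array([ 3.33777883e-03, -6.05191755e+01, -3.42075956e+01,  1.80294887e-04,
        8.51626071e-03,  1.94282649e-05]), 'eef_pos': array([281.60835313, 557.41484594, 230.54376666]), 'tcp_rot': array([-3.14017268e+00,  1.29428820e-05,  2.67381774e+00]), 'contact_force': array([-0.4858569 , -0.29391646,  0.31295528]), 'wrist_torque': array([ 0.01259228, -0.01900918,  0.00754599]), 'grasp_force': 0.0, 'opening': 0.9983044822848416}
side [[476.3911845674466, 0.0, 245.67311835713224], [0.0, 476.3911845674466, 181.29901023606567], [0.0, 0.0, 1.0]] [[0.8253480888249515, -0.5641848278027797, 0.022271334718600003], [-0.29100554992430144, -0.4588527995114297, -0.8395057345210805], [0.4838556625547076, 0.6864033715372265, -0.5428941972024324]] [-471.9116344661283, 218.56195624854533, 1095.958056246756]
top [[364.92753966412687, 0.0, 250.50014415150454], [0.0, 364.92753966412687, 192.90569296996094], [0.0, 0.0, 1.0]] [[0.04971582939357187, -0.9987611774044142, 0.002108747841184034], [-0.9752964639728621, -0.04900259455156408, -0.21539626990560135], [0.21523276625491036, 0.00865194989372147, -0.9765244493064656]] [-97.60191438829862, 524.5763222206788, 891.4600559574515]
```

View pics/side0.png

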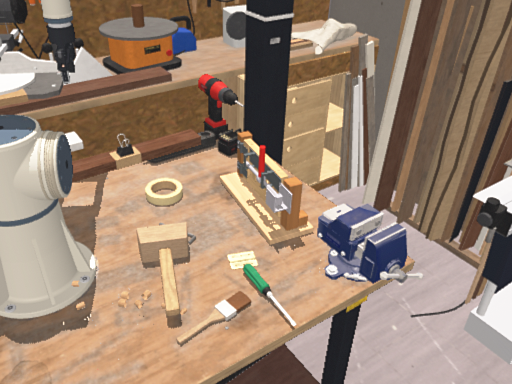

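View pics/top0.png

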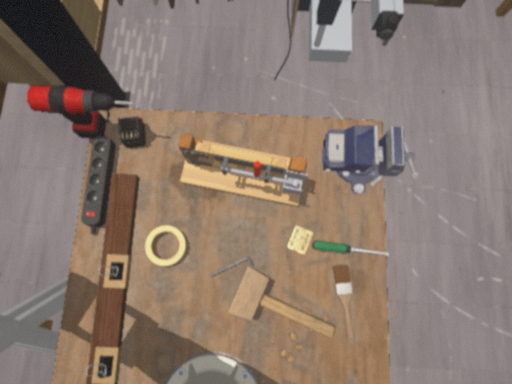

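The side view shows the red peg at about (262,160), with the keeper towards the right-hand end. In the top view the peg top is near (257,168), the keeper is at (292,183) and the hinge post is at (187,145). Next I'll triangulate the peg and find the stand's yaw.

```bash
cat > h.py <<'E'
import numpy as np,cv2
def ray(f,uv):
    d=f["R"].T@np.linalg.inv(f["mtx"])@np.array([*uv,1.]);return -f["R"].T@f["t"],d/np.linalg.norm(d)
def onz(f,uv,z):
    c,d=ray(f,uv);return c+d*(z-c[2])/d[2]
def tri(f,a,g,b):
    c,d=ray(f,a);e,k=ray(g,b);s=np.linalg.lstsq(np.c_[d,-k],e-c,rcond=None)[0]
    p,q=c+d*s[0],e+k*s[1];return (p+q)/2,np.linalg.norm(p-q)
def redmask(f,box,hi=(8,172)):
    h=cv2.cvtColor(f["color"],cv2.COLOR_RGB2HSV);m=((h[...,0]<hi[0])|(h[...,0]>hi[1]))&(h[...,1]>170)&(h[...,2]>70)
    z=np.zeros_like(m);x0,y0,x1,y1=box;z[y0:y1,x0:x1]=m[y0:y1,x0:x1];return z
def proj(f,X):
    c=f["R"]@X+f["t"];u=f["mtx"]@c;return u[:2]/u[2]
E
python3 - <<'E'
from h import *
S,T=np.load("side0.npz"),np.load("top0.npz")
for f,b in((S,(245,135,280,200)),(T,(240,150,275,185))):
    m=redmask(f,b);y,x=np.nonzero(m);print(m.sum(),x.min(),x.max(),y.min(),y.max())
    for v in range(y.min(),y.max()+1): print(v,x[y==v].min(),x[y==v].max(),end='; ')
    print()
# post tops
h=cv2.cvtColor(T["color"],cv2.COLOR_RGB2HSV)
for p in((187,143),(298,163),(225,187),(250,150)): print(p,h[p[1],p[0]])
cv2.imwrite("pics/c.png",np.hstack([cv2.resize(T["color"][125:215,170:320],None,fx=5,fy=5,interpolation=cv2.INTER_CUBIC)])[:,:,::-1])
E
```

```text
159 259 265 145 176
145 260 264; 146 260 265; 147 260 265; 148 260 265; 149 260 264; 150 260 264; 151 260 264; 152 260 264; 153 260 264; 154 260 264; 155 260 264; 156 259 264; 157 259 264; 158 259 264; 159 259 264; 160 259 264; 161 259 264; 162 259 264; 163 259 264; 164 259 264; 165 259 264; 166 259 264; 167 259 263; 168 259 263; 169 259 263; 170 259 263; 171 259 263; 172 259 260; 173 259 260; 174 259 260; 175 259 260; 176 259 260; 
55 254 260 162 175
162 256 258; 163 254 259; 164 254 260; 165 254 260; 166 254 260; 167 255 259; 168 254 258; 169 255 258; 170 254 259; 171 256 258; 172 256 257; 173 256 258; 174 256 257; 175 256 256; 
(187, 143) [ 15 156 181]
(298, 163) [ 14 156 195]
(225, 187) [ 18  98 228]
(250, 150) [ 16 101 215]
```

View pics/c.png

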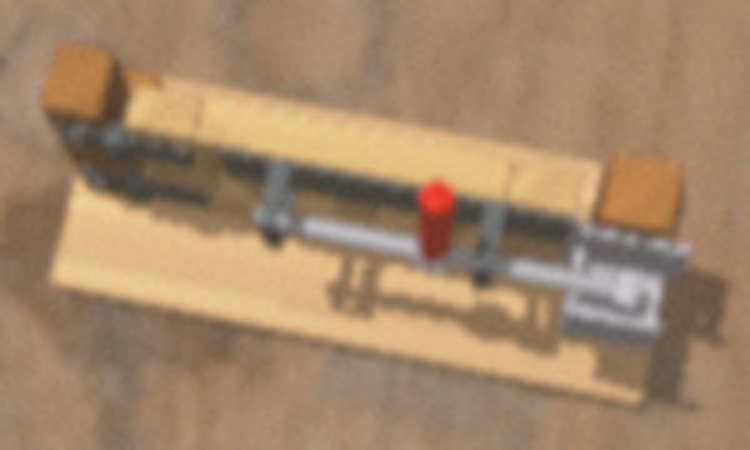

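The crop shows the peg top at full-frame (257,164.5). The board's front corners are at about (180.4,181.8) and (298.2,205.4), and the post tops at about (187,141) and (299,163).

```bash
python3 - <<'E'
from h import *
S,T=np.load("side0.npz"),np.load("top0.npz")
top,e=tri(S,(262.3,146.5),T,(257,164.5));print("pegtop",top,e)
a,b=onz(T,(180.4,181.8),18),onz(T,(298.2,205.4),18);print(a,b,np.linalg.norm(a-b))
d=a-b;yw=np.arctan2(-d[0],d[1]);print("yaw board",yw)
p,q=onz(T,(187,141),157),onz(T,(299,163),157);d2=p-q;print(p,q,np.linalg.norm(d2),np.arctan2(-d2[0],d2[1]))
c,s=np.cos(yw),np.sin(yw);ex=np.array([c,s,0]);ey=np.array([-s,c,0])
O=(a+b)/2+65*ex;O[2]=0;print("origin",O)
v=top-O;print("pegtop in stand",v@ex,v@ey,top[2])
tp=onz(T,(257,164.5),216);print("at216",tp,(tp-O)@ex,(tp-O)@ey)
# side view checks: project
for n,X in dict(pegtop=O-33*ex-45*ey+[0,0,216],gp=O-33*ex-45*ey+[0,0,195],pb=O-33*ex-45*ey+[0,0,158],cL=O-65*ex+165*ey+[0,0,18],cR=O-65*ex-165*ey+[0,0,18],bR=O+65*ex-165*ey+[0,0,18]).items(): print(n,X.round(1),proj(S,X).round(1),proj(T,X).round(1))
E
```

```text
pegtop [558.51086767 -83.92027338 216.15268714] 0.746952857510359
[558.83539559 121.54352391  18.        ] [ 509.51141507 -200.8146436    18.        ] 326.10986371961974
yaw board -0.1518322756978209
[626.28575856  86.00014159 157.        ] [ 584.85339866 -183.04195247  157.        ] 272.2136822762862 -0.15279916884614983
origin [598.42561975 -49.46678266   0.        ]
pegtop in stand -34.24448100092457 -40.09421376830979 216.1526871445589
at216 [558.21198695 -83.74642804 216.        ] -34.566217316327624 -39.96757399134953
pegtop [559. -89. 216.] [263.5 147.4] [259.4 164.3]
gp [559. -89. 195.] [263.1 154.7] [259.1 167. ]
pb [559. -89. 158.] [262.5 167.3] [258.8 171.5]
cL [559.1 123.5  18. ] [219.3 176. ] [179.7 181.7]
cR [ 509.2 -202.7   18. ] [270.9 240.5] [298.9 205.5]
bR [ 637.7 -222.4   18. ] [314.8 227.3] [307.  160.2]
```

The peg axis is at world (558.4, -84) with its top at 216. The text gives a height of 216 and stand x of -33, and I measured about -34, so they agree. The stand yaw is -0.152 and the bolt is drawn about 5 mm. I'll travel high, straight to a point above the peg.

Request:
play_rows --dp '[[-0.67,-0.56,-0.25],[-1.34,-1.12,-0.5],[-2.01,-1.68,-0.75],[-2.68,-2.24,-0.75],[-3.35,-2.8,-0.75]]' --rot '[[0,0,0],[0,0,0],[0,0,0],[0,0,0],[0,0,0]]' --fingers 1

```text
clock: 0.52
eef_pos: [351.3, 396.1, 261.6]
tcp_rot: [3.141, 0.0, 2.674]
contact_force: [-0.3, -0.7, -0.1]
opening: 1.007
grasp_force: 0.0
```

Request:
play_rows --dp '[[-0.67,-0.56,0],[-1.34,-1.12,0],[-2.01,-1.68,0],[-2.68,-2.24,0],[-3.35,-2.8,0]]' --rot '[[0,0,0],[0,0,0],[0,0,0],[0,0,0],[0,0,0]]'

```text
clock: 0.93
eef_pos: [420.1, 235.4, 261.1]
tcp_rot: [-3.141, -0.0, 2.674]
contact_force: [0.9, -0.3, -0.3]
opening: 1.001
grasp_force: 0.0
```

Request:
play_rows --dp '[[-0.67,-0.56,0],[-1.34,-1.12,0],[-2.01,-1.68,0],[-2.68,-2.24,0],[-3.35,-2.8,0]]' --rot '[[0,0,-0.6],[0,0,-1.2],[0,0,-1.8],[0,0,-2.4],[0,0,-3]]'

```text
clock: 1.35
eef_pos: [489.3, 74.9, 261.2]
tcp_rot: [-3.142, -0.0, 2.991]
contact_force: [0.3, -0.0, 0.3]
opening: 1.002
grasp_force: 0.0
```

Request:
play_rows --dp '[[-0.5,-0.8,0],[-1.0,-1.6,0],[-1.6,-2.5,0],[-2.1,-3.3,0],[-2.31,-3.67,0]]' --rot '[[0,0,0],[0,0,0],[0,0,0],[0,0,0],[0,0,0]]'

```text
clock: 1.77
eef_pos: [559.3, -86.6, 261.0]
tcp_rot: [-3.14, 0.001, 2.986]
contact_force: [-0.6, -0.2, 0.6]
opening: 1.0
grasp_force: 0.0
```

```bash
python3 - <<'E'
from rig import telemetry, optics, r
from h import *
from scipy.spatial.transform import Rotation as Ro
s=telemetry.sense();f=optics.grab_frame("wrist");print(s["eef_pos"],s["tcp_rot"])
cv2.imwrite("pics/w1.png",f["color"][:,:,::-1])
M=f["mount"];R=Ro.from_euler("xyz",s["tcp_rot"]).as_matrix()
Rc=(R@M[:3,:3]).T;c=R@M[:3,3]+s["eef_pos"];g=dict(mtx=f["mtx"],R=Rc,t=-Rc@c)
print("cam",c,"exp top",proj(g,np.array([558.4,-84,216])),"bot",proj(g,np.array([558.4,-84,130])))
E
```

```text
[559.33203288 -86.55386714 261.03075265] [-3.14038750e+00  8.21124570e-04  2.98618938e+00]
cam [475.41644415 -72.29297236 404.68799054] exp top [257.15177164 217.31080005] bot [256.67046504 182.15126624]
```

View pics/w1.png

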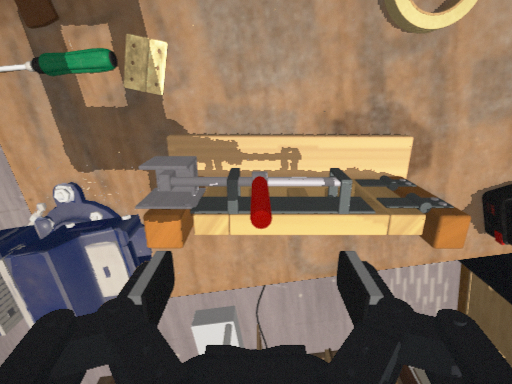

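In the wrist view the peg top is at (261,217), against an expected (257,217), so it lies about 1.5 mm towards +y. The fingers straddle it and the board edge is horizontal. Now I'll descend and grip.

Request:
play_rows --dp '[[0,0.04,0.5],[0,0.04,1.1],[0,0.04,1.7],[0,0.04,2.1],[0,0.04,2.1]]' --rot '[[0,0,0],[0,0,0],[0,0,0],[0,0,0],[0,0,0]]'

```text
clock: 2.23
eef_pos: [555.5, -80.2, 173.6]
tcp_rot: [3.142, -0.006, 2.988]
contact_force: [-1.2, 0.6, -0.9]
opening: 1.001
grasp_force: 0.0
```

Request:
play_rows --dp '[[0,0,0],[0,0,0],[0,0,0],[0,0,0],[0,0,0]]' --rot '[[0,0,0],[0,0,0],[0,0,0],[0,0,0],[0,0,0]]' --fingers 0 --grip_force 40

```text
clock: 2.65
eef_pos: [558.7, -81.0, 178.3]
tcp_rot: [3.142, 0.002, 2.988]
contact_force: [0.4, -0.8, 0.9]
opening: 0.297
grasp_force: 0.0
```

Request:
play_rows --dp '[[0,0,0],[0,0,0],[0,0,0],[0,0,0],[0,0,0]]' --rot '[[0,0,0],[0,0,0],[0,0,0],[0,0,0],[0,0,0]]'

```text
clock: 3.07
eef_pos: [558.7, -81.0, 178.1]
tcp_rot: [3.142, 0.001, 2.988]
contact_force: [-1.4, 0.1, 6.1]
opening: 0.176
grasp_force: 38.9
```

Request:
play_rows --dp '[[0,0.04,0],[0,0.08,0],[0,0.12,0],[0,0.16,0],[0,0.2,0]]' --rot '[[0,0,0],[0,0,0],[0,0,0],[0,0,0],[0,0,0]]'

```text
clock: 3.48
eef_pos: [559.9, -73.2, 178.1]
tcp_rot: [-3.141, 0.001, 2.988]
contact_force: [-0.7, -0.3, 6.8]
opening: 0.181
grasp_force: 38.9
```

Request:
play_rows --dp '[[0,0.02,0],[0,0.03,0],[0,0.05,0],[0,0.05,0]]' --rot '[[0,0,0],[0,0,0],[0,0,0],[0,0,0]]'

```text
clock: 3.82
eef_pos: [560.2, -71.1, 178.1]
tcp_rot: [-3.142, 0.001, 2.988]
contact_force: [-0.0, 0.5, 5.4]
opening: 0.175
grasp_force: 38.9
```

Request:
play_rows --dp '[[0,0.02,0],[0,0.025,0],[0,0.025,0]]' --rot '[[0,0,0],[0,0,0],[0,0,0]]'

```text
clock: 4.07
eef_pos: [560.4, -70.2, 178.1]
tcp_rot: [-3.142, 0.001, 2.988]
contact_force: [-1.9, 0.3, 5.8]
opening: 0.178
grasp_force: 38.9
```

Request:
play_rows --dp '[[0,0.02,0],[0,0.025,0],[0,0.025,0]]' --rot '[[0,0,0],[0,0,0],[0,0,0]]'

```text
clock: 4.32
eef_pos: [560.5, -69.2, 178.1]
tcp_rot: [-3.142, 0.001, 2.988]
contact_force: [-1.1, -0.4, 5.3]
opening: 0.174
grasp_force: 38.9
```

Request:
play_rows --dp '[[0,0.02,0],[0,0.025,0],[0,0.025,0]]' --rot '[[0,0,0],[0,0,0],[0,0,0]]'

```text
clock: 4.57
eef_pos: [560.7, -68.2, 178.1]
tcp_rot: [-3.142, 0.001, 2.988]
contact_force: [-1.2, 0.3, 6.4]
opening: 0.178
grasp_force: 38.9
```

Request:
play_rows --dp '[[0,0.02,0],[0,0.025,0],[0,0.025,0]]' --rot '[[0,0,0],[0,0,0],[0,0,0]]'

```text
clock: 4.82
eef_pos: [560.9, -67.2, 178.1]
tcp_rot: [-3.142, 0.001, 2.988]
contact_force: [-1.4, -0.4, 6.2]
opening: 0.175
grasp_force: 38.9
```

Request:
play_rows --dp '[[0,0.02,0],[0,0.025,0],[0,0.025,0]]' --rot '[[0,0,0],[0,0,0],[0,0,0]]'

```text
clock: 5.07
eef_pos: [561.0, -66.2, 178.1]
tcp_rot: [-3.142, 0.001, 2.988]
contact_force: [-1.3, 0.6, 5.3]
opening: 0.18
grasp_force: 38.9
```

Request:
play_rows --dp '[[0,0.02,0],[0,0.025,0],[0,0.025,0]]' --rot '[[0,0,0],[0,0,0],[0,0,0]]'

```text
clock: 5.32
eef_pos: [561.1, -65.9, 178.1]
tcp_rot: [-3.14, 0.001, 2.988]
contact_force: [-1.8, -4.6, 6.6]
opening: 0.175
grasp_force: 39.0
```

```bash
python3 - <<'E'
from rig import telemetry, optics, r
from h import *
from scipy.spatial.transform import Rotation as Ro
print(telemetry.sense()["contact_force"])
a=[]
f=optics.grab_frame("wrist")["color"];S=optics.grab_frame("side");T=optics.grab_frame("top")
a=[cv2.resize(x,(390,292),interpolation=cv2.INTER_CUBIC) for x in (f[100:388-4],S["color"][135:225,230:350],T["color"][140:215,220:320])]
cv2.imwrite("pics/m1.png",np.vstack([np.hstack([a[1],a[2]]),np.hstack([a[0],a[0]*0])])[:,:,::-1])
E
```

```text
[-1.80792752 -4.57061368  6.60112641]
```

View pics/m1.png

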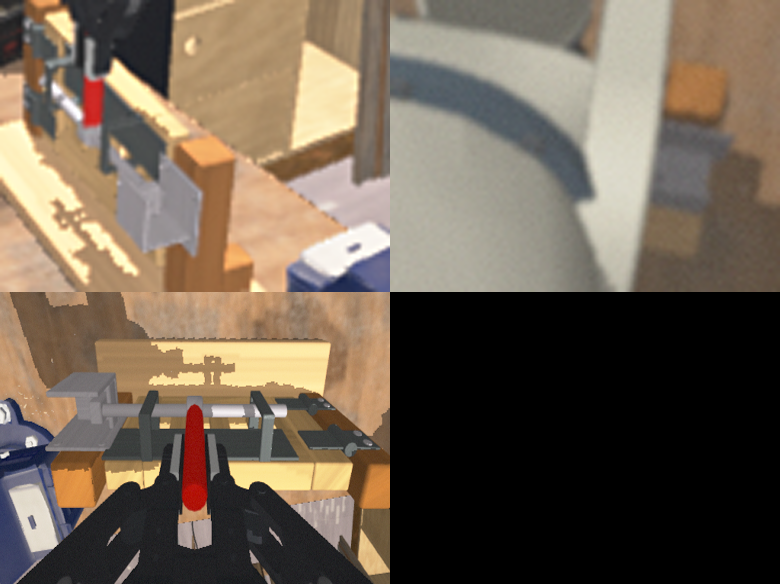

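The force is now -4.6 N along the draw, and the wrist crop shows the nose at the keeper's mouth, so it has caught. I'll push slightly firmer to be sure, ease off, and lift.

Request:
play_rows --dp '[[0,0.01,0],[0,0.015,0],[0,0.015,0]]' --rot '[[0,0,0],[0,0,0],[0,0,0]]'

```text
clock: 5.72
eef_pos: [561.1, -65.8, 178.1]
tcp_rot: [-3.14, 0.001, 2.988]
contact_force: [-1.8, -8.0, 7.0]
opening: 0.178
grasp_force: 39.1
```

Request:
play_rows --dp '[[0,-0.05,0],[0,-0.07,-0.1],[0,-0.07,-0.22],[0,-0.07,-0.34],[0,-0.07,-0.45]]' --rot '[[0,0,0],[0,0,0],[0,0,0],[0,0,0],[0,0,0]]'

```text
clock: 6.13
eef_pos: [560.5, -67.3, 195.8]
tcp_rot: [-3.142, 0.0, 2.988]
contact_force: [2.3, -0.9, -1.1]
opening: 0.174
grasp_force: 38.9
```

Request:
play_rows --dp '[[0,0,0],[0,0,0]]' --rot '[[0,0,0],[0,0,0]]'

```text
clock: 6.3
eef_pos: [560.5, -67.3, 195.6]
tcp_rot: [3.142, 0.001, 2.988]
contact_force: [1.6, 0.0, -1.5]
opening: 0.178
grasp_force: 39.0
```

The lip took about 8 N. The bolt's weight now hangs on the gripper (-1.5 N) and it is lifted about 17 mm. Next I'll draw it over the lip.

Request:
play_rows --dp '[[0,0.05,0],[0,0.11,0],[0,0.17,0],[0,0.23,0],[0,0.28,0]]' --rot '[[0,0,0],[0,0,0],[0,0,0],[0,0,0],[0,0,0]]'

```text
clock: 6.72
eef_pos: [562.2, -55.9, 195.2]
tcp_rot: [3.142, 0.0, 2.988]
contact_force: [0.4, -1.4, -1.1]
opening: 0.175
grasp_force: 39.0
```

Request:
play_rows --dp '[[0,0.1,0],[0,0.2,0],[0,0.3,0],[0,0.4,0],[0,0.48,0]]' --rot '[[0,0,0],[0,0,0],[0,0,0],[0,0,0],[0,0,0]]'

```text
clock: 7.13
eef_pos: [565.1, -36.7, 195.3]
tcp_rot: [3.142, 0.0, 2.988]
contact_force: [2.5, -0.8, -1.8]
opening: 0.178
grasp_force: 39.0
```

Request:
play_rows --dp '[[0,0,0],[0,0,0]]' --rot '[[0,0,0],[0,0,0]]'

```text
clock: 7.3
eef_pos: [565.1, -36.9, 195.3]
tcp_rot: [3.141, 0.0, 2.988]
contact_force: [2.8, 0.2, -0.9]
opening: 0.174
grasp_force: 39.0
```

The draw is now about 49 mm. Next comes the arc about the hinge: the handle is 116 mm along the gate and 33 mm in front. I'll turn the tool with the gate, 0.22 rad per call, using the same numbers each time.

Request:
play_rows --dp '[[0.158,0.05,0],[0.313,0.108,0],[0.465,0.175,0],[0.613,0.25,0],[0.613,0.25,0]]' --rot '[[0,0,0.525],[0,0,1.05],[0,0,1.575],[0,0,2.1],[0,0,2.1]]'

```text
clock: 7.72
eef_pos: [541.5, -23.4, 195.3]
tcp_rot: [-3.141, -0.001, 2.766]
contact_force: [2.4, -2.1, -1.9]
opening: 0.174
grasp_force: 39.0
```

Forces match the spring. On to the second half.

Request:
play_rows --dp '[[0.158,0.05,0],[0.313,0.108,0],[0.465,0.175,0],[0.613,0.25,0],[0.613,0.25,0]]' --rot '[[0,0,0.525],[0,0,1.05],[0,0,1.575],[0,0,2.1],[0,0,2.1]]'

```text
clock: 8.13
eef_pos: [522.7, -5.2, 195.3]
tcp_rot: [-3.141, -0.0, 2.548]
contact_force: [2.1, -2.9, -1.3]
opening: 0.179
grasp_force: 39.0
```

Request:
play_rows --dp '[[0,0,0],[0,0,0],[0,0,0],[0,0,0],[0,0,0]]' --rot '[[0,0,0],[0,0,0],[0,0,0],[0,0,0],[0,0,0]]'

```text
clock: 8.55
eef_pos: [523.3, -5.6, 195.3]
tcp_rot: [-3.141, 0.0, 2.549]
contact_force: [2.0, -1.9, -0.8]
opening: 0.177
grasp_force: 39.1
```

```bash
python3 - <<'E'
from rig import telemetry, optics, r
from h import *
print(telemetry.sense()["contact_force"],telemetry.sense()["wrist_torque"])
f=optics.grab_frame("wrist")["color"];S=optics.grab_frame("side")["color"]
cv2.imwrite("pics/m2.png",np.hstack([cv2.resize(f,(400,300)),cv2.resize(S[100:235,180:360],(400,300))])[:,:,::-1])
E
```

```text
[ 2.04407373 -1.94701339 -0.82691596] [-0.38698001 -0.40457273 -0.03677169]
```

View pics/m2.png

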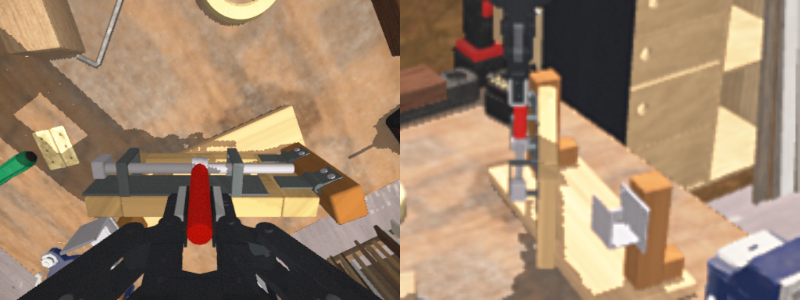

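Both views show the gate ajar and square to the gripper (about 0.44 rad). The bolt nose is clear of the keeper and the peg is gripped.

```bash
python3 -c "
from rig import r
print(r.sign_off())"
```

```text
the job is handed in; nothing more can be done
None
```

I handed the job in with the bolt drawn about 49 mm and the gate held ajar at about 25°, the handle still gripped. The bolt caught the lip at about 8 N on the way, and I went nowhere near the tools. The sign-off gave no verdict.

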